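Change from the yellow to the blue paint tray

TASK

The yellow paint is used up: first push the empty yellow paint tray fully home into its housing, then hook a fingertip behind the front lip of the blue tray and draw it out along its rails as far as its stop. Use the fingertips only: never take a lip between the fingers and lift nothing. The pots must stay standing in their trays, the red tray must stay as it is, and nothing else on the bench may be disturbed.

Things in the scene. Friction and masses are not known exactly. Their poses are not given: they have to be found in the camera images.
- tray_yellow (a joint): How far the yellow paint tray is drawn out of its white housing, m: 0 = fully home, 0.100 = out against its stop, growing as the tray comes towards the robot (along -x of lip_yellow). The tray slides on level rails, stays where it is left, and takes about 2 N to move. It starts more or less open.
- lip_yellow (a point): Middle of the top edge of the yellow tray's front lip, 50 mm above the bench; moves with the tray. x axis: into the housing along the slide; y: along the lip; z: up. The lip is an upright wall 104 mm wide, 6 mm thick (this point in mid-thickness), from 10 to 50 mm above the bench; the space before its front face is free.
- well_yellow (a point): Centre of the floor of the yellow tray's empty finger well, 28 mm behind lip_yellow, 14 mm above the bench; same axes. The well is open above, 50 mm long (x) from the lip's back face to a partition 20 mm high, and 92 mm wide between side walls 20 mm high. The tray holds no pots.
- unit_yellow: White housing of the yellow tray, fixed to the bench, perhaps turned a little; origin on the bench, x axis inwards along the slide. 116 mm wide; its base runs from x = -95 to +125 mm, its hood, 62 mm high with a yellow patch on top, from -35 to +125 mm. With the tray home the lip's middle is at x = -92 mm.
- tray_blue (a joint): How far the blue paint tray is drawn out of its white housing, m: 0 = fully home, 0.100 = out against its stop, growing as the tray comes towards the robot (along -x of lip_blue). The tray slides on level rails, stays where it is left, and takes about 2 N to move. It starts shut or nearly shut.
- lip_blue (a point): Middle of the top edge of the blue tray's front lip, 50 mm above the bench; moves with the tray. x axis: into the housing along the slide; y: along the lip; z: up. The lip is an upright wall 104 mm wide, 6 mm thick (this point in mid-thickness), from 10 to 50 mm above the bench; the space before its front face is free.
- well_blue (a point): Centre of the floor of the blue tray's empty finger well, 28 mm behind lip_blue, 14 mm above the bench; same axes. The well is open above, 50 mm long (x) from the lip's back face to a partition 20 mm high, and 92 mm wide between side walls 20 mm high. Two pots stand behind the partition.
- unit_blue: White housing of the blue tray, fixed to the bench, perhaps turned a little; origin on the bench, x axis inwards along the slide. 116 mm wide; its base runs from x = -95 to +125 mm, its hood, 62 mm high with a blue patch on top, from -35 to +125 mm. With the tray home the lip's middle is at x = -92 mm.
- tray_red (a joint): How far the red paint tray is drawn out of its white housing, m: 0 = fully home, 0.100 = out against its stop, growing as the tray comes towards the robot (along -x of lip_red). The tray slides on level rails, stays where it is left, and takes about 2 N to move. It starts shut or nearly shut, and is to be left alone.
- lip_red (a point): Middle of the top edge of the red tray's front lip, 50 mm above the bench; moves with the tray. x axis: into the housing along the slide; y: along the lip; z: up. The lip is an upright wall 104 mm wide, 6 mm thick (this point in mid-thickness), from 10 to 50 mm above the bench; the space before its front face is free.
- well_red (a point): Centre of the floor of the red tray's empty finger well, 28 mm behind lip_red, 14 mm above the bench; same axes. The well is open above, 50 mm long (x) from the lip's back face to a partition 20 mm high, and 92 mm wide between side walls 20 mm high. One pot stands behind the partition.
- unit_red: White housing of the red tray, fixed to the bench, perhaps turned a little; origin on the bench, x axis inwards along the slide. 116 mm wide; its base runs from x = -95 to +125 mm, its hood, 62 mm high with a red patch on top, from -35 to +125 mm. With the tray home the lip's middle is at x = -92 mm.
- pot_blue0: Small loose round blue paint pot with white lid, 36 mm across, 34 mm high, about 40 g, standing in the blue tray behind the partition, under the hood when the tray is home; origin: centre of its underside, 14 mm above the bench; z up.
- pot_blue1: Small loose round blue paint pot with white lid, 36 mm across, 34 mm high, about 40 g, standing in the blue tray behind the partition, under the hood when the tray is home; origin: centre of its underside, 14 mm above the bench; z up.
- pot_red: Small loose round red paint pot with white lid, 36 mm across, 34 mm high, about 40 g, standing in the red tray behind the partition, under the hood when the tray is home; origin: centre of its underside, 14 mm above the bench; z up.
- tape: Roll of blue masking tape lying flat, 100 mm across, 36 mm high, loose on the bench beside the trays, not part of the job; origin: centre of its underside.
- glue: White glue bottle with orange cap, 56 mm across, 130 mm high, loose on the bench beside the trays, not part of the job; origin: centre of its underside.
- gesso: Grey jar with white lid and paper label, 80 mm across, 75 mm high, loose on the bench beside the trays, not part of the job; origin: centre of its underside.
- brushes: Red square tub 85 mm wide, 95 mm high, with brushes standing up to 195 mm, loose on the bench beside the trays, not part of the job; origin: centre of its underside.
- cup: White open cup, 70 mm across, 70 mm high, loose on the bench beside the trays, not part of the job; origin: centre of its underside.

How it is judged:
By the outcome, as a careful person would: the job done as asked, in the order asked, and still so for the second after the job is handed in, with the robot touching nothing.
It also fails if it takes over 45 s, if anything falls off the work surface, if the arm or the gripper's body presses on something with over 40 N, if the wrist force passes 120 N, or if a joint passes its speed limit or range.

ROBOT

A 6-joint arm with a two-finger parallel gripper is mounted at the origin on the work surface. World frame = base frame: x ahead of the robot, y to its left, z up, the work surface at z = 0. Lengths are in m, angles in rad, forces in N, time in s.
With the tool pointing down it reaches from about 0.35 to 0.775 m from the base axis. Payload 7.3 kg.
Tool frame: the origin (TCP) lies between the finger pads; the fingertips stand 25 mm ahead of it and the grasp point (between the pads) lies 6 mm ahead of it; y points along the fingers, z is the direction in which the jaws open and shut, and the axes are right-handed (so a half turn about y gives the same grasp; the last joint's range is limited). The gripper opens to 92 mm and grips with 3 to 60 N. Pads are 19 mm wide; open, the fingers measure 130 mm over their backs; the gripper's body (75 mm by 190 mm) begins 47 mm behind the grasp point.
Start: joints at [-1.398, 0.342, 1.524, -0, 1.275, -0.146], TCP at [0.165, -0.499, 0.228] pointing down, gripper open.
Joint ranges: [-2.53, 2.53], [-0.77, 2.02], [0.04, 2.7], [-1, 4.14], [0.28, 2.66], [-3.11, 3.11]. Speed limits (rad/s): [2.57, 2.57, 3.14, 3.14, 3.14, 3.14].

INTERFACE

Orientations are given as [roll, pitch, yaw] about the fixed x, y, z axes, in that order (R = Rz(yaw) Ry(pitch) Rx(roll)).
In Python, from cell import sensors, read_camera, hand_in gives the robot as it stands. The module is installed in compiled form; this text tells all that it offers.
- The arm moves only by the tool send_rows, never from a script. Its argument "motion" is a list that holds one entry, the list of rows, each a list of 4 numbers: the shift along the tool's x, y, z in m, then the turn about the tool's y in degrees. In form: [[[tx, ty, tz, twist], ...]]. A call has 1 to 8 rows; each row is the pose to reach, as a shift and turn from the pose measured when the call began, along the tool's axes at that moment; what a row does not reach only later rows make up. A row lasts 1/10 s, in which the tool goes at most 50 mm and 8.59 degrees, less where a joint would pass 70% of its speed; a pose out of reach is approached as far as the arm can. A call with a gripper value outside its range is refused whole. "gripper" is the opening, from 0 (shut) to 1 (fully open), set as the call begins (left out, the last holds). The fingers move at their own pace and stop on an object; "grip_force" is the grip in N (left out, the last holds). Time passes only in rows, so rows that repeat a pose let the fingers close. It gives the time, the measured TCP pose, the force and the opening at its end, in the units of the state.
- sensors.observe(): the state, without advancing time (a new reading comes with each control period).
- read_camera(name): name is "scene" or "top" or "wrist"; returns a dict with "frame" (384x512x3 uint8, red, green, blue), "fx", "fy", "cx", "cy" (pixels), "extrinsics" (4x4, takes a point from world to camera coordinates). Camera axes: x right, y up, looking along -z (the intrinsics and any distortion apply to the point x, -y, -z); pixel columns grow to the right and rows downward; lengths in m; the calibration is good to about 2 mm. The wrist camera is an equidistant fisheye: a pixel r from the principal point sees the ray r / f radians off the axis. A picture is of the moment at which its call begins. There is no depth.
- hand_in(): hands the job in, once; it reports no verdict.
The state is a dict: "time": time; "qpos": joint angles; "qvel": joint speeds; "joint_efforts": joint torques, N m; "tool_pos": TCP position; "tool_rot": TCP orientation; "contact_force": force on the tool from outside, world axes, zero at the start; "torque": the same for the moment, N m; "opening": finger opening in m.
Only numpy, scipy, OpenCV 4.12 (cv2) and the standard library are available. Lean on these libraries where they do the work, as an engineer would, in place of code of your own. Each camera call takes 0.05 s, during which the arm holds its last target.

## Working session

There is one attempt and no reset: what is moved stays moved. The work goes in short steps, Python scripts to look and compute and a tool call to move; the robot and the scene stay as the last step left them, time stands still between calls to the robot, and variables do not carry over. Pictures are saved under pics/ and viewed, and the job is handed in when it is done.

Besides the shell and the picture viewer there is one more tool, called after "Call:" as name(argument=value, ...) on one line, values as JSON. send_rows: Moves the arm, as the interface text tells. Its arguments: {"type":"object","properties":{"motion":{"type":"array"},"gripper":{"type":"number"},"grip_force":{"type":"number"}},"required":["motion"]}

```bash
mkdir -p pics; python3 - <<'E'
from cell import sensors, read_camera
import cv2,numpy as np
s=sensors.observe(); print({k:np.round(v,3) for k,v in s.items()})
for n in ("scene","top"):
    c=read_camera(n); cv2.imwrite(f"pics/{n}0.png",cv2.cvtColor(c["frame"],cv2.COLOR_RGB2BGR)); print(n,c["fx"],c["cx"],c["cy"],np.round(c["extrinsics"],3).tolist())
E
```

```text
{'time': np.float64(0.0), 'qpos': array([-1.398,  0.343,  1.525, -0.   ,  1.275, -0.146]), 'qvel': array([ 0.001,  0.   ,  0.001,  0.   , -0.001, -0.001]), 'joint_efforts': array([ -0.   , -43.124, -24.422,   0.072,   0.056,  -0.   ]), 'tool_pos': array([ 0.165, -0.498,  0.228]), 'tool_rot': array([-1.572,  0.   , -2.823]), 'contact_force': array([ 0.404, -0.123,  0.415]), 'torque': array([ 0.026,  0.003, -0.003]), 'opening': np.float64(0.092)}
scene 491.94891681653706 256.87225127425353 192.71263583414012 [[-0.807, 0.591, 0.009, 0.425], [-0.489, -0.675, 0.552, 0.243], [0.333, 0.441, 0.834, -1.513], [0.0, 0.0, 0.0, 1.0]]
top 421.3663808814726 256.81525329865724 199.2480779330475 [[-0.021, -1.0, 0.021, 0.012], [0.982, -0.017, 0.187, -0.554], [-0.186, 0.024, 0.982, -1.176], [0.0, 0.0, 0.0, 1.0]]
```

View pics/scene0.png

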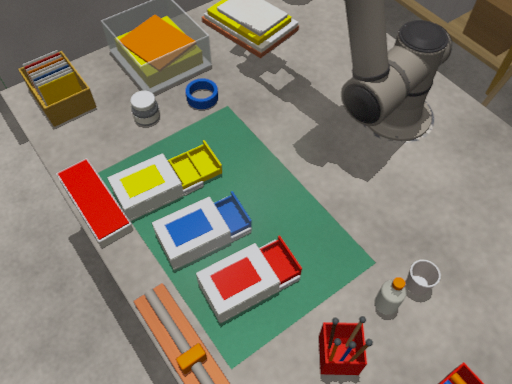

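View pics/top0.png

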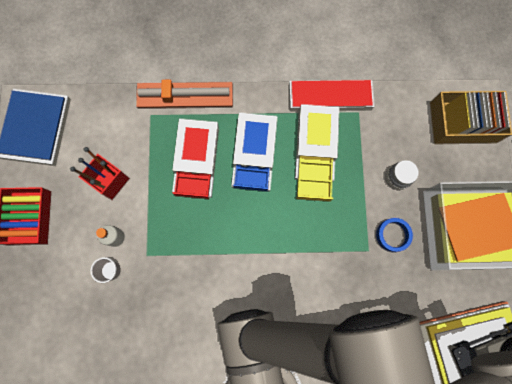

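Top view: red unit at about (195,150), blue (255,145) nearly shut, yellow (318,145) drawn out with its lip near row 198. I'll enlarge that area.

```bash
python3 - <<'E'
import cv2
a=cv2.imread("pics/top0.png")[95:210,165:345]; cv2.imwrite("pics/topc.png",cv2.resize(a,None,fx=4.4,fy=4.4,interpolation=cv2.INTER_CUBIC))
a=cv2.imread("pics/scene0.png")[130:320,100:310]; cv2.imwrite("pics/scenec.png",cv2.resize(a,None,fx=3.1,fy=3.1,interpolation=cv2.INTER_CUBIC))
E
```

```text
(no output)
```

View pics/topc.png

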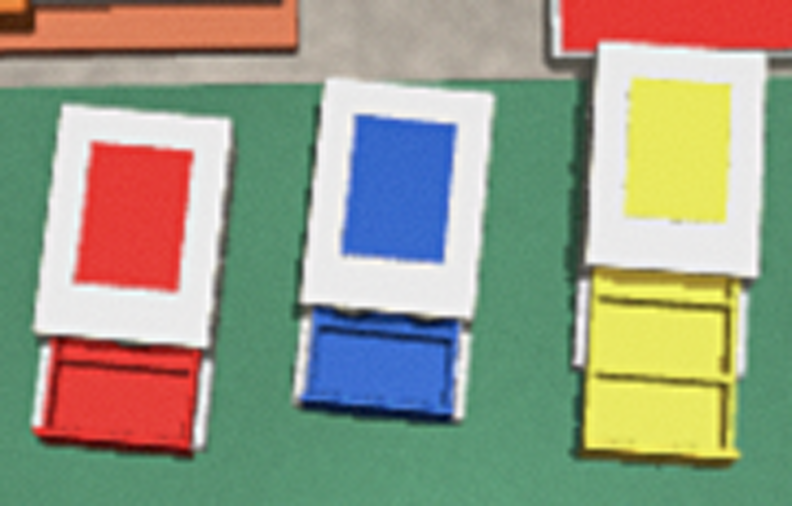

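View pics/scenec.png

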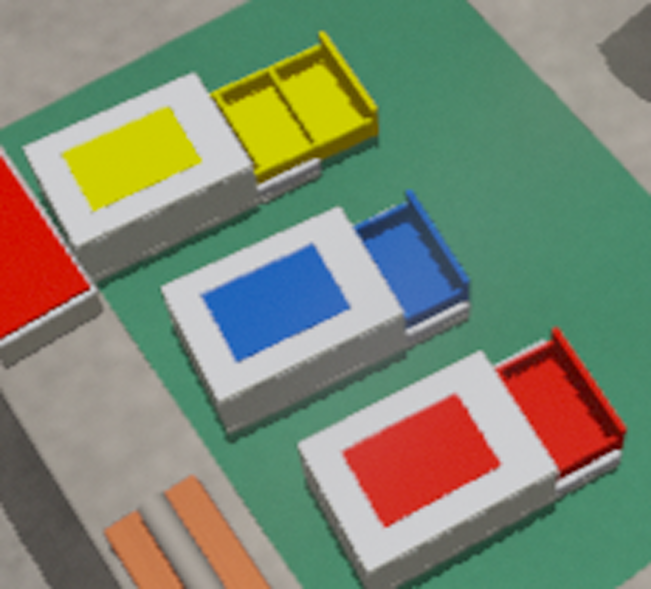

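```bash
cat > h.py <<'E'
import numpy as np
from cell import read_camera
def ray(c,u,v,z):
    E=c["extrinsics"];R=E[:3,:3];t=E[:3,3]
    d=R.T@np.array([(u-c["cx"])/c["fx"],-(v-c["cy"])/c["fy"],-1]);o=-R.T@t
    return o+d*(z-o[2])/d[2]
def proj(c,p):
    E=c["extrinsics"];q=E[:3,:3]@np.array(p)+E[:3,3]
    return c["cx"]+c["fx"]*q[0]/-q[2], c["cy"]-c["fy"]*q[1]/-q[2]
E
python3 - <<'E'
from h import *
t=read_camera("top");s=read_camera("scene")
T=lambda p,z:ray(t,165+p[0]/4.4,95+p[1]/4.4,z)
S=lambda p,z:ray(s,100+p[0]/3.1,130+p[1]/3.1,z)
# order BL,BR,FR,FL seen from robot/image
H={'y':([(600,44),(766,55),(757,277),(586,263)],[(25,148),(193,73),(257,167),(80,245)]),
'b':([(325,78),(494,94),(473,319),(303,303)],[(163,290),(338,208),(404,318),(225,402)]),
'r':([(63,104),(232,120),(208,348),(36,331)],[(300,443),(482,352),(556,473),(368,570)])}
# scene order: back-right(y-), front-right, front-left, back-left
loc={'t':[(.125,.058),(.125,-.058),(-.035,-.058),(-.035,.058)],'s':[(.125,-.058),(-.035,-.058),(-.035,.058),(.125,.058)]}
L={'y':[(322,35),(376,113)],'b':[(409,195),(467,288)],'r':[(556,332),(624,440)]}
def fit(l,w):
    l=np.array(l);w=np.array(w)
    lm,wm=l.mean(0),w.mean(0);A=l-lm;B=w-wm
    th=np.arctan2((A[:,0]*B[:,1]-A[:,1]*B[:,0]).sum(),(A*B).sum())
    R=np.array([[np.cos(th),-np.sin(th)],[np.sin(th),np.cos(th)]])
    o=wm-R@lm; return o,th,R,np.abs(w-(l@R.T+o)).max()
for k in H:
    wt=[T(p,.062)[:2] for p in H[k][0]];ws=[S(p,.062)[:2] for p in H[k][1]]
    for l,w in ((loc['t'],wt),(loc['s'],ws),(loc['t']+loc['s'],wt+ws)):
        o,th,R,e=fit(l,w); print(k,np.round(o,4),round(np.degrees(th),2),round(e,4))
    lp=[S(p,.05)[:2] for p in L[k]]
    print('  lip',np.round(lp,4).tolist(),'local',np.round([(R.T@(p-o)) for p in lp],4).tolist())
E
```

```text
y [ 0.7117 -0.1844] -5.5 0.0019
y [ 0.7121 -0.1802] -5.04 0.003
y [ 0.7119 -0.1823] -5.27 0.0044
  lip [[0.5553, -0.2145], [0.5647, -0.113]] local [[-0.153, -0.0465], [-0.1529, 0.0555]]
b [0.687  0.0063] -6.42 0.0011
b [0.6891 0.0125] -6.56 0.0037
b [0.688  0.0094] -6.49 0.0043
  lip [[0.5902, -0.0253], [0.6036, 0.0767]] local [[-0.0932, -0.0455], [-0.0915, 0.0574]]
r [0.6704 0.1835] -6.07 0.0012
r [0.6724 0.1889] -7.13 0.0021
r [0.6714 0.1862] -6.6 0.0041
  lip [[0.5698, 0.1511], [0.5848, 0.2555]] local [[-0.0969, -0.0466], [-0.094, 0.0589]]
```

```bash
python3 - <<'E'
import numpy as np
from scipy.spatial.transform import Rotation as R
from cell import sensors
s=sensors.observe();print(np.round(R.from_euler('xyz',s['tool_rot']).as_matrix(),3))
E
```

```text
[[-0.95  -0.     0.313]
 [-0.313  0.001 -0.95 ]
 [-0.    -1.    -0.001]]
```

Call:
send_rows(motion=[[[-0.05, 0, -0.025, 3], [-0.1, 0, -0.05, 6], [-0.15, 0, -0.075, 9], [-0.2, 0, -0.1, 12], [-0.25, 0, -0.12, 15], [-0.3, 0, -0.145, 18], [-0.35, 0, -0.17, 21], [-0.4, 0, -0.19, 23.5]]], gripper=0)

```text
time: 1.0
tool_pos: [0.4538, -0.2195, 0.2282]
tool_rot: [-1.572, -0.0, 3.048]
contact_force: [1.2, -1.7, -0.6]
opening: 0.0324
```

Call:
send_rows(motion=[[[-0.027, 0.025, -0.03, 0], [-0.0535, 0.06, -0.061, 0], [-0.0535, 0.105, -0.061, 0], [-0.0535, 0.145, -0.061, 0], [-0.0535, 0.178, -0.061, 0], [-0.0535, 0.178, -0.061, 0]]])

```text
time: 1.6
tool_pos: [0.5097, -0.162, 0.046]
tool_rot: [-1.575, -0.009, 3.049]
contact_force: [-0.1, 0.4, 0.4]
opening: 0.0002
```

```bash
python3 - <<'E'
from cell import sensors, read_camera
import cv2,numpy as np
s=sensors.observe(); print({k:np.round(v,3) for k,v in s.items()})
for n,(a,b,c,d,f) in (("top",(95,300,165,420,3)),("scene",(60,320,80,330,2.3)),("wrist",(0,384,0,512,1.5))):
    im=cv2.cvtColor(read_camera(n)["frame"],cv2.COLOR_RGB2BGR)[a:b,c:d]; cv2.imwrite(f"pics/{n}1.png",cv2.resize(im,None,fx=f,fy=f,interpolation=cv2.INTER_CUBIC))
E
```

```text
{'time': np.float64(1.6), 'qpos': array([-4.510e-01,  5.780e-01,  1.709e+00,  1.000e-03,  8.650e-01,
        1.212e+00]), 'qvel': array([-0.004, -0.079, -0.076,  0.   ,  0.074,  0.001]), 'joint_efforts': array([-1.7000e-02, -4.7589e+01, -1.8167e+01,  5.5000e-02, -1.0010e+00,
        4.0000e-03]), 'tool_pos': array([ 0.51 , -0.162,  0.046]), 'tool_rot': array([-1.575, -0.009,  3.049]), 'contact_force': array([-0.088,  0.359,  0.409]), 'torque': array([ 0.004,  0.08 , -0.03 ]), 'opening': np.float64(0.0)}
```

View pics/scene1.png

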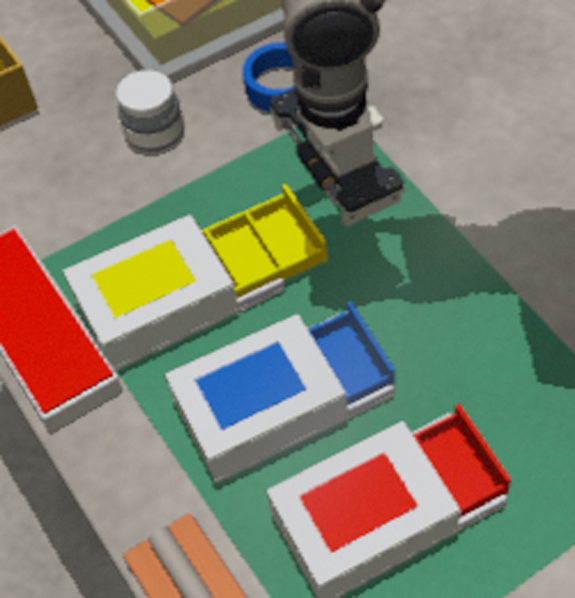

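View pics/wrist1.png

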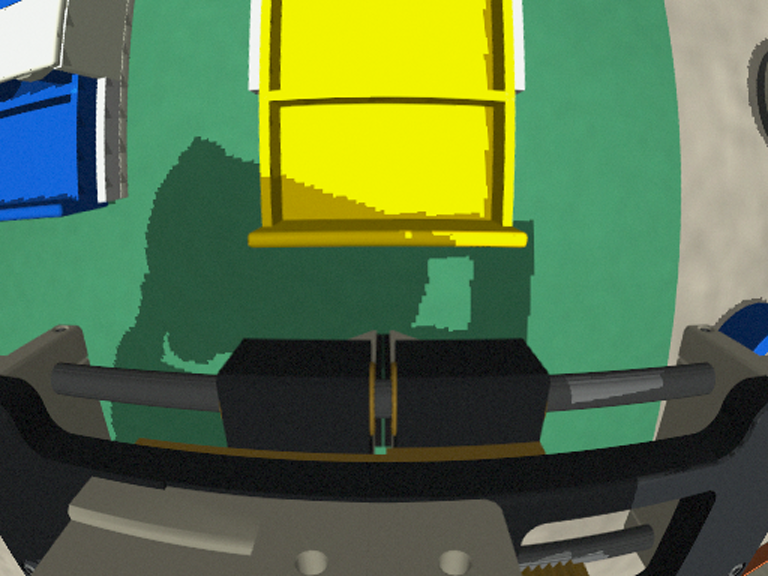

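The wrist view shows the closed fingers centred (px 384) in front of the yellow lip (248–528, row 240). Next comes the push.

Call:
send_rows(motion=[[[-0.015, -0.003, 0, 0], [-0.028, -0.003, 0, 0], [-0.038, -0.003, 0, 0], [-0.05, -0.003, 0, 0], [-0.062, -0.003, 0, 0], [-0.074, -0.003, 0, 0], [-0.082, -0.003, 0, 0], [-0.086, -0.003, 0, 0]]])

```text
time: 2.55
tool_pos: [0.6003, -0.1725, 0.0558]
tool_rot: [-1.57, 0.003, 3.048]
contact_force: [-1.5, 0.6, 0.1]
opening: 0.0003
```

Call:
send_rows(motion=[[[-0.003, 0, 0, 0], [-0.006, 0, 0, 0], [-0.008, 0, 0, 0], [-0.01, 0, 0, 0]]])

```text
time: 2.95
tool_pos: [0.6101, -0.1734, 0.0559]
tool_rot: [-1.57, 0.003, 3.048]
contact_force: [-0.7, -0.4, -0.3]
opening: 0.0005
```

```bash
cat > look.py <<'E'
import sys
from cell import sensors, read_camera
import cv2,numpy as np
k=sys.argv[1]
for n,(a,b,c,d,f) in (("top",(95,300,165,420,3)),("scene",(100,320,80,330,3)),("wrist",(0,384,0,512,1.5))):
    if n not in sys.argv[2:]: continue
    im=cv2.cvtColor(read_camera(n)["frame"],cv2.COLOR_RGB2BGR)[a:b,c:d]; cv2.imwrite(f"pics/{n}{k}.png",cv2.resize(im,None,fx=f,fy=f,interpolation=cv2.INTER_CUBIC))
s=sensors.observe(); print({k:np.round(s[k],4) for k in ('tool_pos','contact_force')})
E
python3 look.py 2 scene wrist
```

```text
{'tool_pos': array([ 0.6103, -0.1734,  0.0558]), 'contact_force': array([ 0.2452,  0.422 , -0.4963])}
```

View pics/scene2.png

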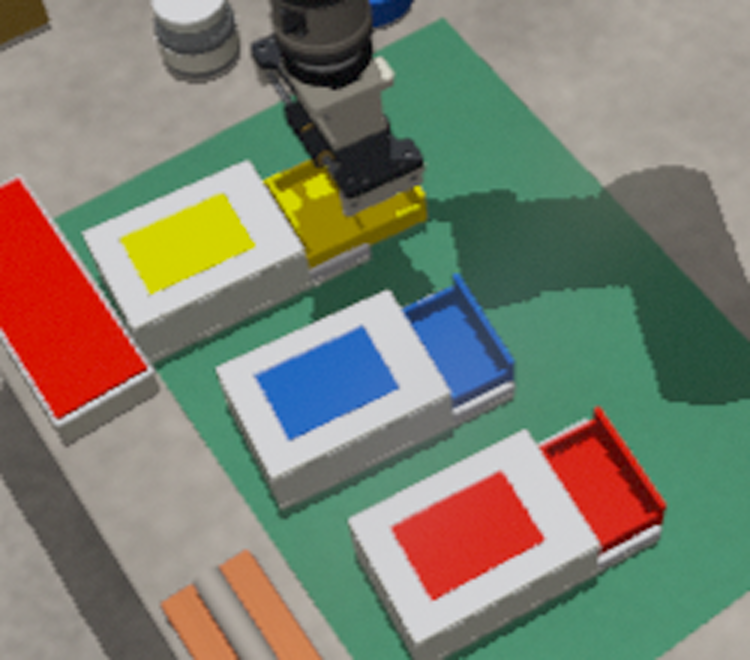

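View pics/wrist2.png

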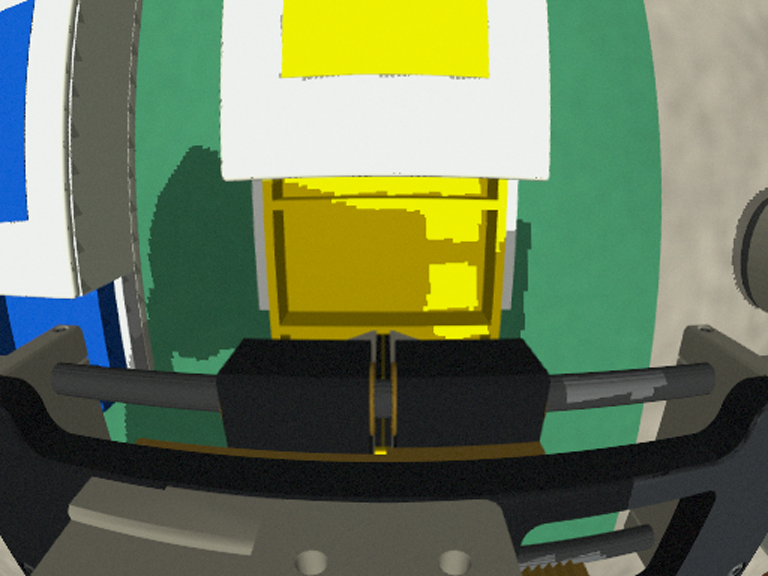

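```bash
python3 - <<'E'
from h import *
import cv2
from cell import sensors
p=sensors.observe()['tool_pos']
c=read_camera("scene");t=read_camera("top")
im=cv2.cvtColor(c["frame"],cv2.COLOR_RGB2BGR)
im=cv2.resize(im[120:250,120:280],None,fx=4.6,fy=4.6,interpolation=cv2.INTER_CUBIC)
for z,col in ((p[2],(0,255,0)),(p[2]-.025,(255,0,255)),(0,(255,255,0))):
    u,v=proj(c,[p[0],p[1],z]);cv2.circle(im,(int((u-120)*4.6),int((v-120)*4.6)),4,col,-1)
cv2.imwrite("pics/s3.png",im)
w=read_camera("wrist");print(w['fx'],w['cx'],w['cy']);E=w['extrinsics'];print(np.round(-E[:3,:3].T@E[:3,3],4),np.round(E[2,:3],3))
im=cv2.cvtColor(t["frame"],cv2.COLOR_RGB2BGR)
im=cv2.resize(im[95:215,230:370],None,fx=5,fy=5,interpolation=cv2.INTER_CUBIC)
cv2.imwrite("pics/t3.png",im)
E
```

```text
297.3186396354542 254.96117795652756 190.8468818474396
[ 0.6819 -0.1811  0.2122] [ 0.265 -0.025  0.964]
```

View pics/s3.png

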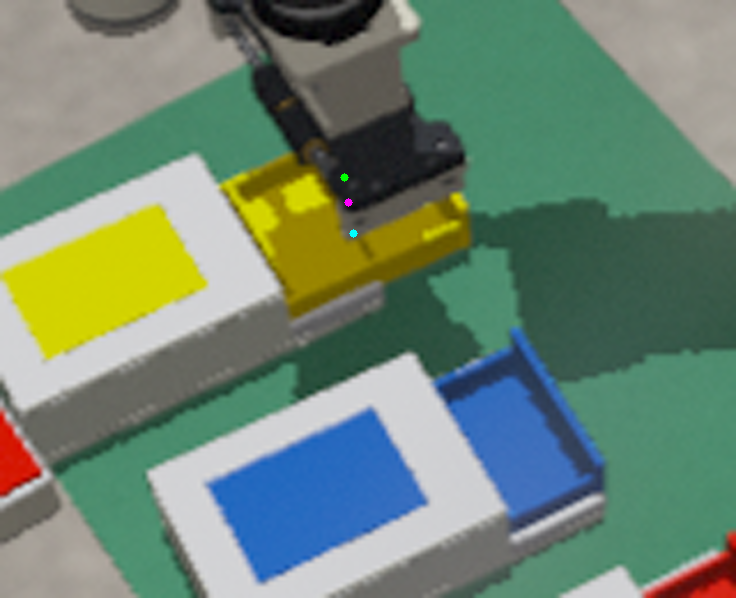

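View pics/t3.png

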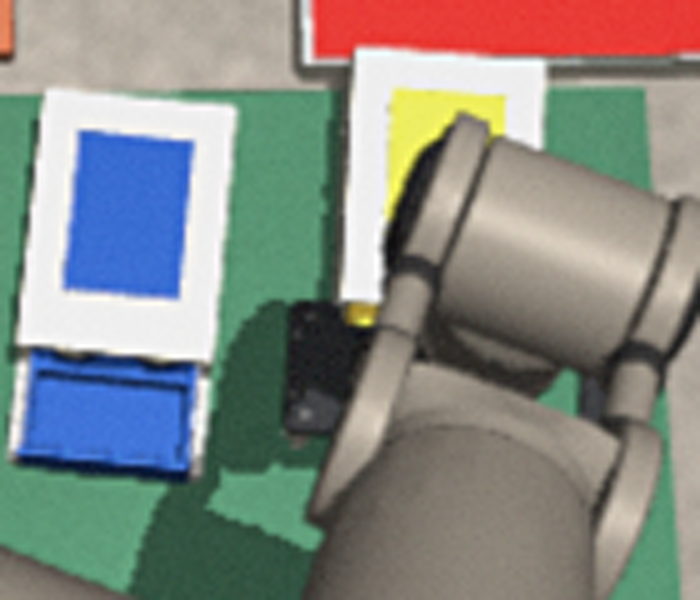

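```bash
cat >> h.py <<'E'
def fproj(c,p):
    E=c["extrinsics"];q=E[:3,:3]@np.array(p)+E[:3,3];q=np.array([q[0],-q[1],-q[2]])
    r=np.hypot(q[0],q[1]);th=np.arctan2(r,q[2]);return c["cx"]+c["fx"]*th*q[0]/r,c["cy"]+c["fy"]*th*q[1]/r
def fray(c,u,v,z):
    E=c["extrinsics"];a=(u-c["cx"])/c["fx"];b=(v-c["cy"])/c["fy"];th=np.hypot(a,b)
    d=np.array([np.sin(th)*a/th,-np.sin(th)*b/th,-np.cos(th)]);d=E[:3,:3].T@d;o=-E[:3,:3].T@E[:3,3]
    return o+d*(z-o[2])/d[2]
E
python3 - <<'E'
from h import *
import cv2
from cell import sensors
p=sensors.observe()['tool_pos'];print(p)
w=read_camera("wrist");im=cv2.cvtColor(w["frame"],cv2.COLOR_RGB2BGR)
for dz in (0,-.006,-.025): print(dz,np.array(fproj(w,p+[0,0,dz]))*1.5)
im=cv2.resize(im[80:320,140:370],None,fx=2.5,fy=2.5,interpolation=cv2.INTER_CUBIC)
cv2.imwrite("pics/w4.png",im)
for q,z in (((253,453),.05),((253,453),.02),((253,453),.0),((260,197),.02),((260,178),.062)):
  q=np.array(q)*1.0; 
print('slit',fray(w,380/1.5,453/1.5,.05),fray(w,380/1.5,453/1.5,.014),'part',fray(w,385/1.5,203/1.5,.02),'hood front',fray(w,385/1.5,179/1.5,.062))
E
```

```text
[ 0.61005116 -0.17335311  0.05578812]
0 [379.66657133 359.16875331]
-0.006 [379.75028661 352.85648412]
-0.025 [379.98551921 335.2161199 ]
slit [ 0.56097725 -0.16873972  0.05      ] [ 0.53414428 -0.16599256  0.014     ] part [ 0.66594326 -0.18077495  0.02      ] hood front [ 0.67749573 -0.18160002  0.062     ]
```

View pics/w4.png

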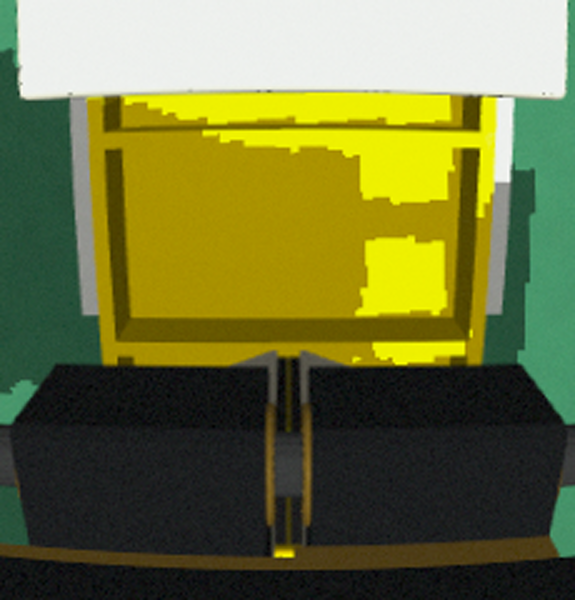

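Analysis: the lip is still at x≈0.561 (seen through the finger slit), so the tray has not moved and the fingers somehow passed over it. I'll lift, back off and retry in small watched steps.

Call:
send_rows(motion=[[[0, -0.03, 0, 0], [0, -0.06, 0, 0], [0.02, -0.065, 0, 0], [0.055, -0.065, 0, 0], [0.09, -0.065, 0, 0], [0.1, -0.065, 0, 0], [0.1, -0.065, 0, 0]]])

```text
time: 3.95
tool_pos: [0.5095, -0.164, 0.121]
tool_rot: [-1.57, 0.003, 3.047]
contact_force: [0.1, 0.5, 1.0]
opening: 0.0004
```

```bash
python3 look.py 5 scene wrist
```

```text
{'tool_pos': array([ 0.5115, -0.1644,  0.1209]), 'contact_force': array([ 0.8524, -0.1457, -0.3223])}
```

View pics/scene5.png

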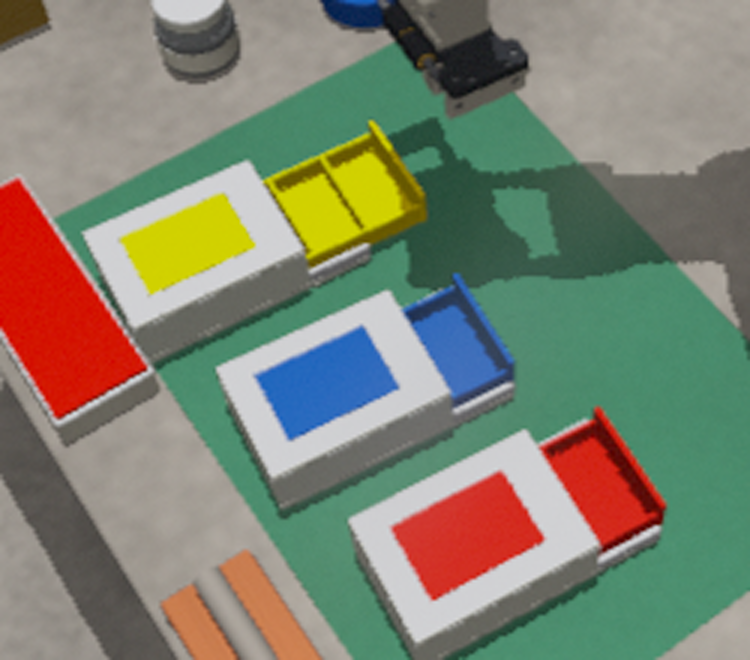

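View pics/wrist5.png

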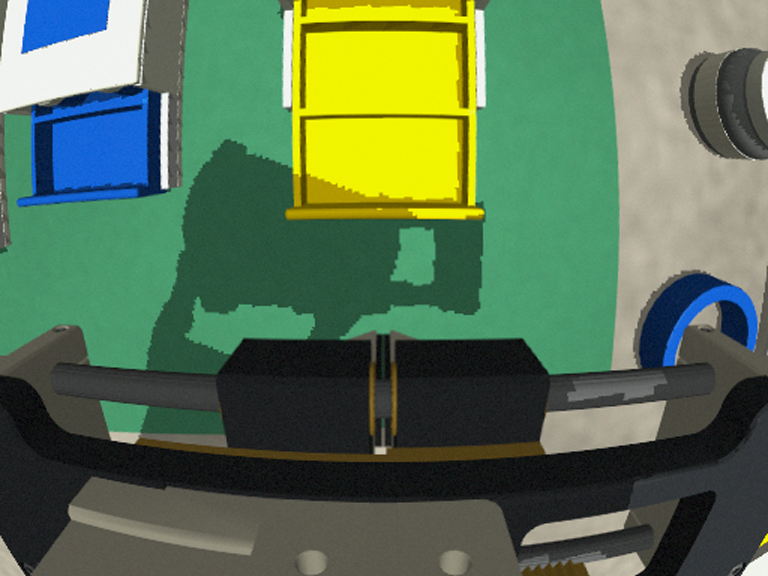

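```bash
python3 - <<'E'
from h import *
from cell import sensors
import cv2
p=sensors.observe()['tool_pos'];print(p)
c=read_camera("scene");im=cv2.cvtColor(c["frame"],cv2.COLOR_RGB2BGR)
im=cv2.resize(im[90:190,190:310],None,fx=6,fy=6,interpolation=cv2.INTER_CUBIC)
for z,col in ((p[2]+.041,(0,0,255)),(p[2],(0,255,0)),(p[2]-.025,(255,0,255))):
  for s in (-.0095,.0095):
    u,v=proj(c,[p[0]+s,p[1],z]);cv2.circle(im,(int((u-190)*6),int((v-90)*6)),3,col,-1)
cv2.imwrite("pics/s6.png",im)
E
```

```text
[ 0.51149744 -0.16439681  0.12093299]
```

View pics/s6.png

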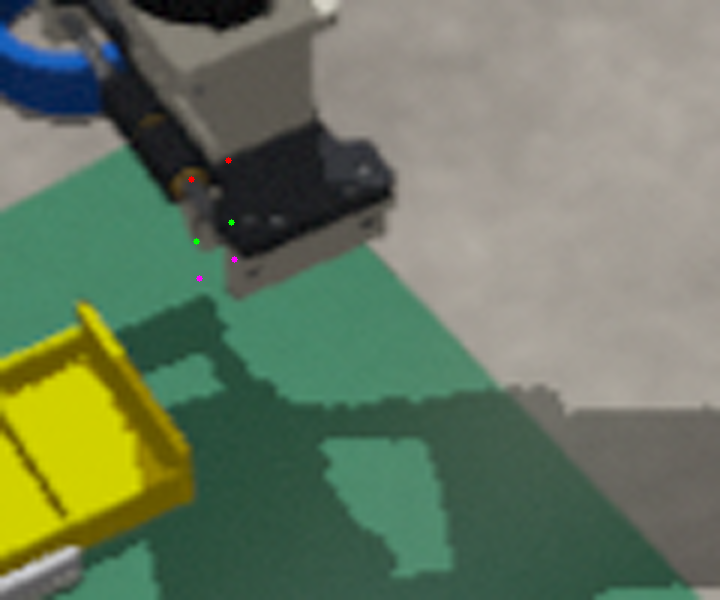

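```bash
python3 - <<'E'
from h import *
from cell import sensors
from scipy.spatial.transform import Rotation as Ro
s=sensors.observe();p=s['tool_pos'];R=Ro.from_euler('xyz',s['tool_rot']).as_matrix()
c=read_camera("scene")
f=lambda l:np.round((np.array(proj(c,p+R@np.array(l)))-[190,90])*6)
for y in (-.041,-.03,-.02,-.01,0): print(y,[f([sx*.0375,y,-.095]).tolist() for sx in(-1,1)])
w=read_camera("wrist");E=w['extrinsics'];cp=-E[:3,:3].T@E[:3,3];print('cam in tool',R.T@(cp-p), R.T@E[2,:3])
for y in (-.041,-.02,0,.01,.025): print(y,np.round(np.array(fproj(w,p+R@np.array([-.0095,y,0])))*1.5))
E
```

```text
-0.041 [[242.0, 352.0], [397.0, 282.0]]
-0.03 [[242.0, 369.0], [396.0, 299.0]]
-0.02 [[243.0, 384.0], [396.0, 314.0]]
-0.01 [[244.0, 398.0], [396.0, 329.0]]
0 [[245.0, 413.0], [396.0, 343.0]]
cam in tool [-0.07269332 -0.15592517  0.00102059] [-2.69438912e-01 -9.63017443e-01  2.76655992e-04]
-0.041 [379. 389.]
-0.02 [379. 359.]
0 [380. 336.]
0.01 [380. 327.]
0.025 [380. 314.]
```

The real fingertips sit well above the stated 25 mm when closed (visible tip about at TCP height), which explains passing over the lip. I'll go down to TCP z≈0.030, safe either way.

Call:
send_rows(motion=[[[0, 0.03, 0, 0], [0, 0.06, 0, 0], [0, 0.08, 0, 0], [0, 0.09, 0, 0], [0, 0.09, 0, 0]]])

```text
time: 4.7
tool_pos: [0.5115, -0.164, 0.029]
tool_rot: [-1.571, 0.002, 3.049]
contact_force: [0.0, -0.3, -0.5]
opening: 0.0006
```

```bash
python3 - <<'E'
from h import *
from cell import sensors
import cv2
p=sensors.observe();print(p['tool_pos'],p['contact_force']);p=p['tool_pos']
c=read_camera("scene");im=cv2.cvtColor(c["frame"],cv2.COLOR_RGB2BGR)
im=cv2.resize(im[110:210,170:290],None,fx=6,fy=6,interpolation=cv2.INTER_CUBIC)
for z,col in ((p[2]+.041,(0,0,255)),(p[2],(0,255,0)),(p[2]-.025,(255,0,255))):
  for s in (-.0095,.0095):
    u,v=proj(c,[p[0]+s,p[1],z]);cv2.circle(im,(int((u-170)*6),int((v-110)*6)),3,col,-1)
cv2.imwrite("pics/s7.png",im)
print(sensors.observe()['tool_pos'])
E
```

```text
[ 0.51145836 -0.16398855  0.0290221 ] [ 0.01885547 -0.30134708 -0.51545556]
[ 0.51210371 -0.16431772  0.03018279]
```

View pics/s7.png

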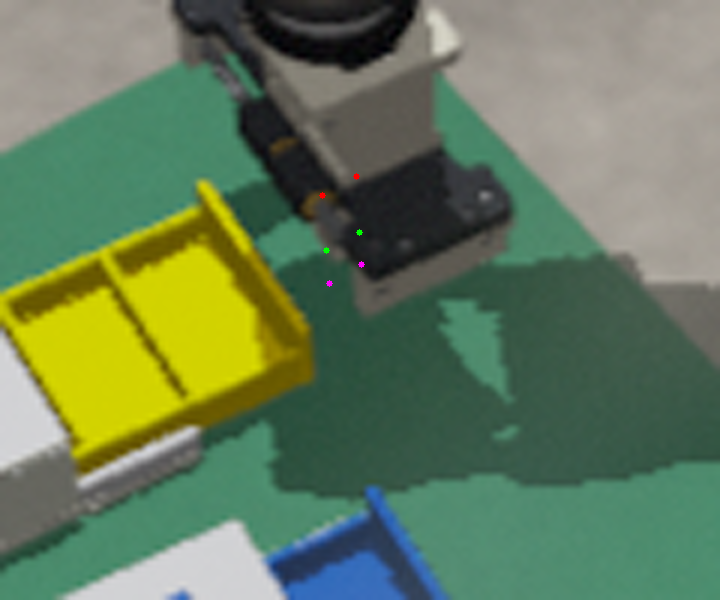

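Call:
send_rows(motion=[[[-0.015, 0, 0, 0], [-0.025, 0, 0, 0], [-0.033, 0, 0, 0], [-0.041, 0, 0, 0], [-0.05, 0, 0, 0], [-0.06, 0, 0, 0]]])

```text
time: 5.35
tool_pos: [0.572, -0.1698, 0.0305]
tool_rot: [-1.57, 0.003, 3.049]
contact_force: [-2.5, 0.1, 2.1]
opening: 0.0003
```

```bash
python3 look.py 8 scene
```

```text
{'tool_pos': array([ 0.5738, -0.1702,  0.0307]), 'contact_force': array([ 0.9009,  0.1911, -0.5803])}
```

View pics/scene8.png

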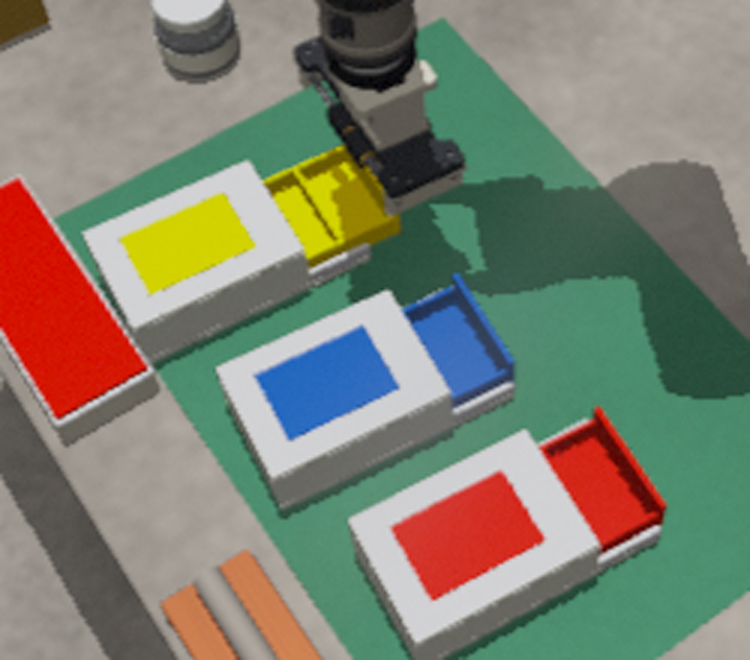

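The lip has moved in (end now at about (398,222)) and the fingers are in contact. I'll keep pushing.

Call:
send_rows(motion=[[[-0.008, 0, 0, 0], [-0.016, 0, 0, 0], [-0.022, 0, 0, 0], [-0.027, 0, 0, 0], [-0.03, 0, 0, 0], [-0.032, 0, 0, 0]]])

```text
time: 6.0
tool_pos: [0.6059, -0.1731, 0.0307]
tool_rot: [-1.57, 0.005, 3.049]
contact_force: [-1.5, 0.5, -1.1]
opening: 0.0006
```

Call:
send_rows(motion=[[[-0.002, 0, 0, 0], [-0.004, 0, 0, 0], [-0.004, 0, 0, 0]]])

```text
time: 6.3
tool_pos: [0.608, -0.1733, 0.0307]
tool_rot: [-1.571, 0.001, 3.049]
contact_force: [-8.8, 1.2, 4.4]
opening: 0.0006
```

Call:
send_rows(motion=[[[-0.004, 0, 0, 0], [-0.004, 0, 0, 0]]])

```text
time: 6.5
tool_pos: [0.6079, -0.1732, 0.0308]
tool_rot: [-1.571, -0.009, 3.049]
contact_force: [-16.9, 0.1, 10.5]
opening: 0.0005
```

```bash
python3 look.py 9 scene wrist
```

```text
{'tool_pos': array([ 0.6079, -0.1732,  0.0307]), 'contact_force': array([-16.1742,   0.8413,   9.4451])}
```

View pics/scene9.png

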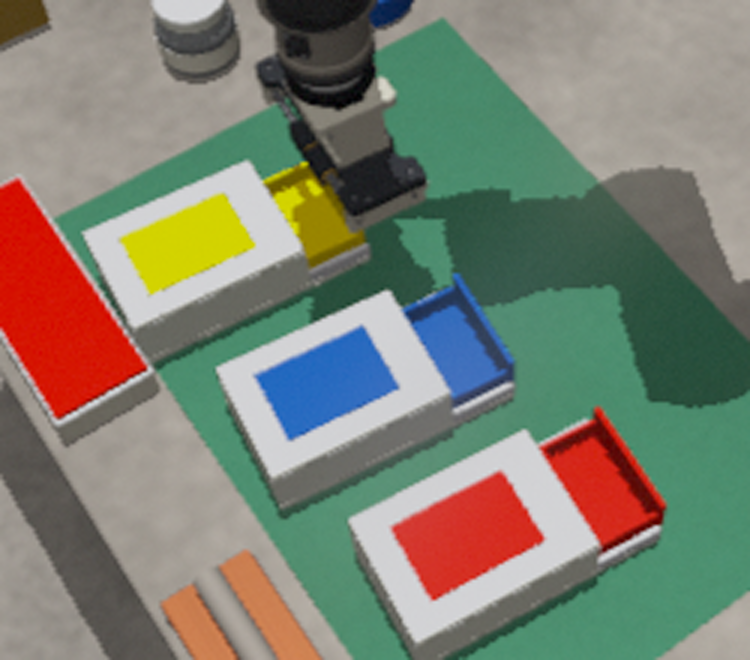

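View pics/wrist9.png

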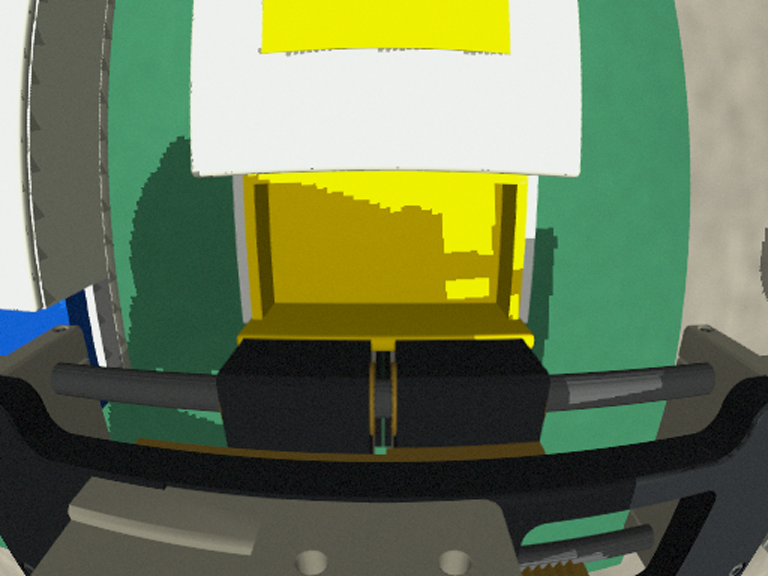

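Yellow is home: hard stop at 17 N, with the TCP at housing x = −104.3 mm against −104.5 expected. Now back off, rise and move over to blue.

Call:
send_rows(motion=[[[0.02, 0, 0, 0], [0.04, 0, 0, 0], [0.04, -0.04, 0, 0], [0.04, -0.085, 0, 0.6], [0.04, -0.11, 0, 1.2], [0.04, -0.11, 0, 1.2]]])

```text
time: 7.2
tool_pos: [0.5719, -0.1709, 0.1463]
tool_rot: [-1.568, 0.002, 3.028]
contact_force: [-0.2, -0.8, 0.4]
opening: 0.0003
```

Call:
send_rows(motion=[[[0, 0, -0.04, 0], [0, 0, -0.08, 0], [0, 0, -0.12, 0], [-0.01, 0, -0.16, 0], [-0.023, 0, -0.192, 0], [-0.023, 0, -0.192, 0], [-0.023, 0, -0.192, 0]]])

```text
time: 7.9
tool_pos: [0.6164, 0.0177, 0.1449]
tool_rot: [-1.568, 0.001, 3.03]
contact_force: [-0.4, -0.3, -0.3]
opening: 0.0004
```

```bash
python3 look.py 10 wrist scene; python3 - <<'E'
from h import *
w=read_camera("wrist")
o=np.array([.688,.0094]);a=np.radians(-6.5);R=np.array([[np.cos(a),-np.sin(a)],[np.sin(a),np.cos(a)]])
for l,z in (((-.092,-.052),.05),((-.092,.052),.05),((-.095,0),.05),((-.089,0),.05),((-.035,.058),.062),((-.035,-.058),.062)):
    print(l,np.round(np.array(fproj(w,[*(o+R@np.array(l)),z]))*1.5))
E
```

```text
{'tool_pos': array([0.6162, 0.0163, 0.1452]), 'contact_force': array([ 0.95  , -0.8897,  0.5254])}
(-0.092, -0.052) [464. 322.]
(-0.092, 0.052) [293. 322.]
(-0.095, 0) [378. 327.]
(-0.089, 0) [378. 318.]
(-0.035, 0.058) [273. 232.]
(-0.035, -0.058) [483. 232.]
```

View pics/wrist10.png

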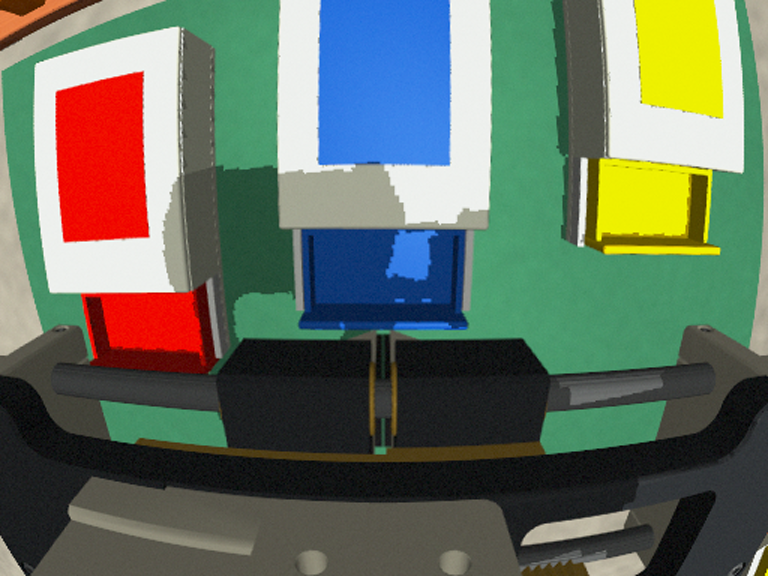

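View pics/scene10.png

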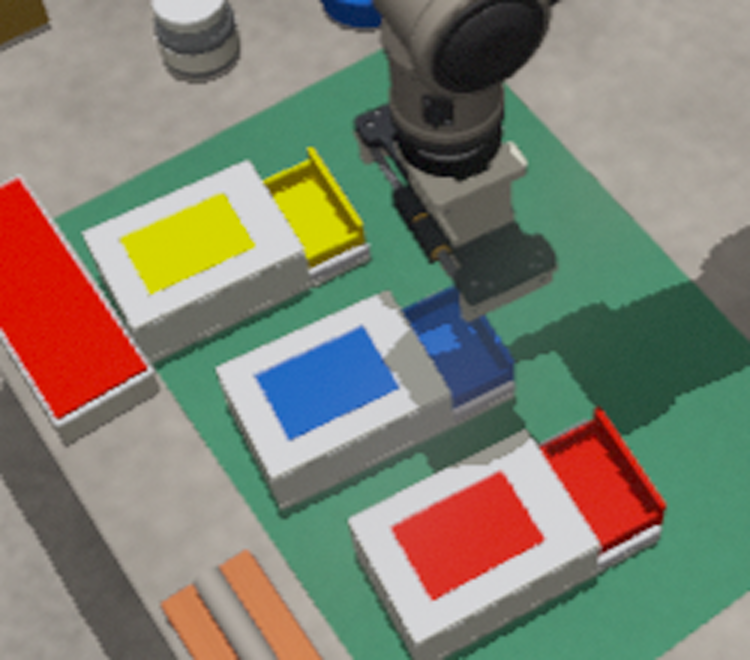

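Call:
send_rows(motion=[[[-0.003, 0.03, 0, 0], [-0.003, 0.06, 0, 0], [-0.003, 0.075, 0, 0], [-0.003, 0.083, 0, 0], [-0.003, 0.083, 0, 0]]])

```text
time: 8.55
tool_pos: [0.6186, 0.0145, 0.0616]
tool_rot: [-1.568, -0.001, 3.025]
contact_force: [-0.4, -0.3, 0.6]
opening: 0.0003
```

```bash
python3 look.py 11 wrist scene
```

```text
{'tool_pos': array([0.6198, 0.0148, 0.0634]), 'contact_force': array([-0.2305,  0.1743,  0.3284])}
```

View pics/wrist11.png

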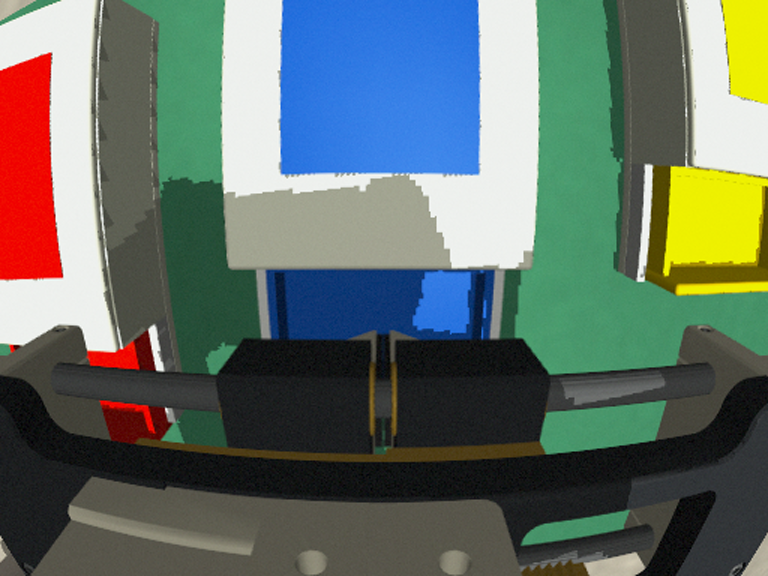

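View pics/scene11.png

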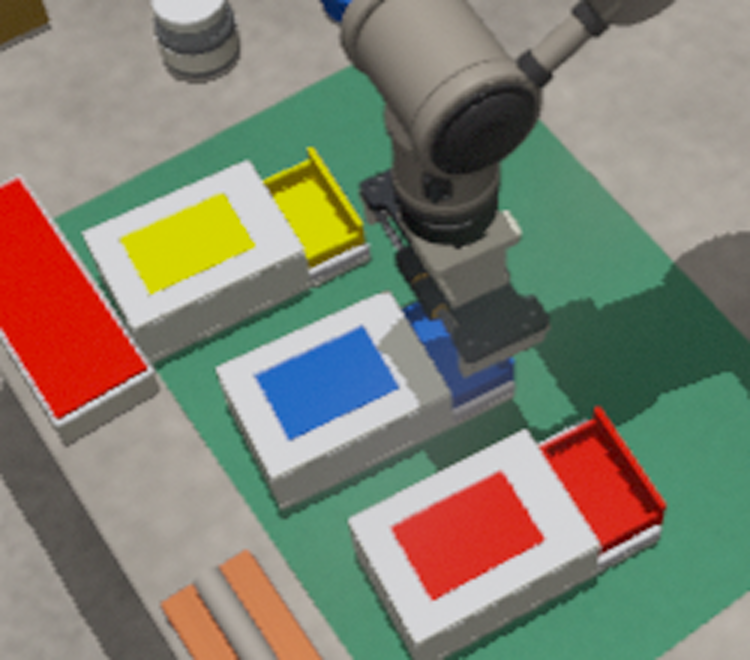

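The fingers are over the blue well, centred and with the lip on the robot side. I'll go down slowly.

Call:
send_rows(motion=[[[0, 0.01, 0, 0], [0, 0.02, 0, 0], [0, 0.027, 0, 0], [0, 0.03, 0, 0], [0, 0.03, 0, 0]]])

```text
time: 9.15
tool_pos: [0.6195, 0.0148, 0.0326]
tool_rot: [-1.568, 0.001, 3.026]
contact_force: [0.6, -0.2, 0.2]
opening: 0.0005
```

Call:
send_rows(motion=[[[0.005, 0, 0, 0], [0.01, 0, 0, 0], [0.014, 0, 0, 0], [0.018, 0, 0, 0], [0.023, 0, 0, 0], [0.028, 0, 0, 0], [0.033, 0, 0, 0], [0.038, 0, 0, 0]]])

```text
time: 9.95
tool_pos: [0.5815, 0.0193, 0.0328]
tool_rot: [-1.568, 0.002, 3.026]
contact_force: [1.9, -0.0, 1.6]
opening: 0.0007
```

```bash
python3 look.py 12 wrist scene
```

```text
{'tool_pos': array([0.5806, 0.0193, 0.0325]), 'contact_force': array([-0.7572,  0.091 , -0.645 ])}
```

View pics/wrist12.png

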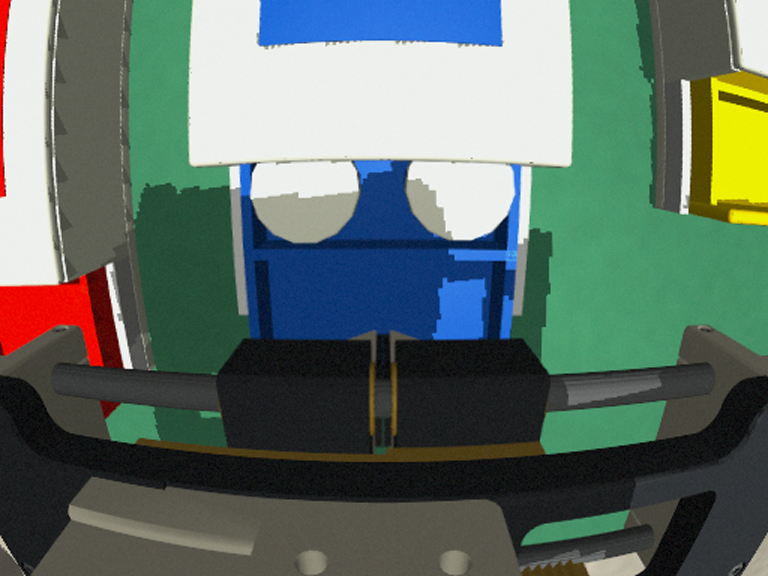

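View pics/scene12.png

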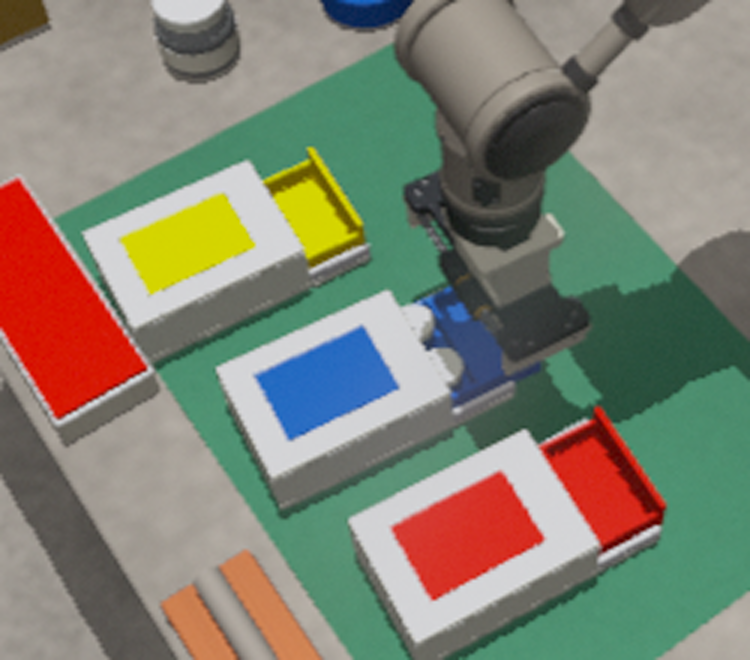

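The tray is following with both pots upright. About 72 mm remains; I'll pull most of it, then creep.

Call:
send_rows(motion=[[[0.005, 0, 0, 0], [0.012, 0, 0, 0], [0.02, 0, 0, 0], [0.028, 0, 0, 0], [0.036, 0, 0, 0], [0.044, 0, 0, 0], [0.051, 0, 0, 0], [0.057, 0, 0, 0]]])

```text
time: 10.85
tool_pos: [0.5232, 0.0261, 0.0325]
tool_rot: [-1.568, -0.0, 3.026]
contact_force: [1.3, 1.0, -0.0]
opening: 0.0003
```

Call:
send_rows(motion=[[[0.004, 0, 0, 0], [0.007, 0, 0, 0], [0.01, 0, 0, 0], [0.012, 0, 0, 0], [0.014, 0, 0, 0]]])

```text
time: 11.35
tool_pos: [0.5116, 0.0274, 0.0328]
tool_rot: [-1.568, 0.005, 3.026]
contact_force: [12.1, -0.1, -7.6]
opening: 0.0003
```

Call:
send_rows(motion=[[[0.003, 0, 0, 0], [0.003, 0, 0, 0]]])

```text
time: 11.55
tool_pos: [0.5117, 0.0273, 0.0332]
tool_rot: [-1.568, 0.012, 3.026]
contact_force: [9.9, 0.4, -7.3]
opening: 0.0008
```

```bash
python3 look.py 13 wrist scene
```

```text
{'tool_pos': array([0.5117, 0.0273, 0.0332]), 'contact_force': array([ 9.8541, -0.5919, -5.7404])}
```

View pics/wrist13.png

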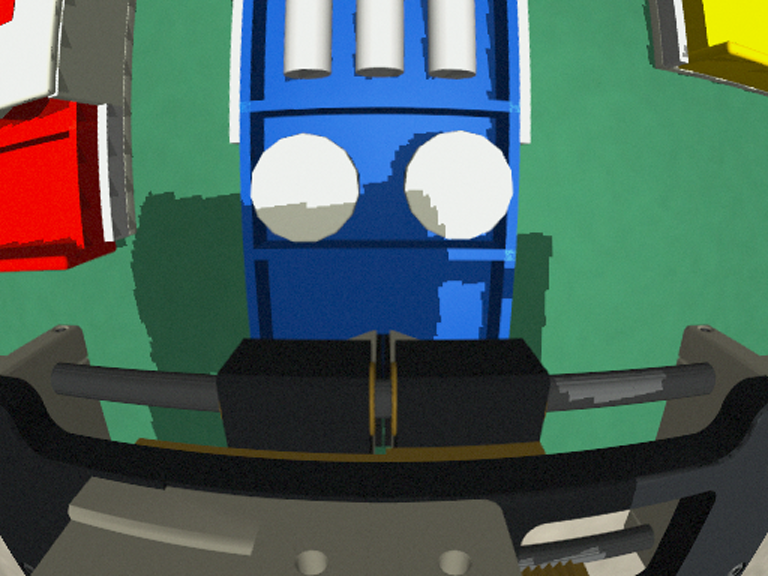

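The tray is against its stop (12 N, no more travel). I'll ease off the lip inside the well, then rise.

Call:
send_rows(motion=[[[-0.005, 0, 0, 0], [-0.01, 0, 0, 0], [-0.01, 0, 0, 0], [-0.01, -0.03, 0, 0], [-0.01, -0.07, 0, 0], [-0.01, -0.11, 0, 0], [-0.01, -0.15, 0, 0], [-0.01, -0.15, 0, 0]]])

```text
time: 12.45
tool_pos: [0.5223, 0.0266, 0.1886]
tool_rot: [-1.568, 0.021, 3.026]
contact_force: [0.0, -0.4, 0.5]
opening: 0.0004
```

Call:
send_rows(motion=[[[0.03, -0.02, 0, 0], [0.07, -0.04, 0.03, 0], [0.1, -0.05, 0.06, 0], [0.1, -0.05, 0.1, 0], [0.1, -0.05, 0.14, 0], [0.1, -0.05, 0.16, 0], [0.1, -0.05, 0.16, 0]]])

```text
time: 13.15
tool_pos: [0.4026, -0.1223, 0.2361]
tool_rot: [-1.568, 0.019, 3.022]
contact_force: [0.3, 1.3, -0.1]
opening: 0.0004
```

```bash
python3 - <<'E'
from cell import sensors, read_camera
import cv2,numpy as np
s=sensors.observe(); print(s['time'],s['tool_pos'],s['contact_force'])
for n,(a,b,c,d,f) in (("top",(95,300,0,420,1.9)),("scene",(100,320,80,330,3))):
    im=cv2.cvtColor(read_camera(n)["frame"],cv2.COLOR_RGB2BGR)
    if n=="scene": cv2.imwrite("pics/sceneF.png",im)
    cv2.imwrite(f"pics/{n}14.png",cv2.resize(im[a:b,c:d],None,fx=f,fy=f,interpolation=cv2.INTER_CUBIC))
E
```

```text
13.15 [ 0.40256594 -0.12229854  0.23606616] [ 0.25597228  1.28153825 -0.1450855 ]
```

View pics/scene14.png

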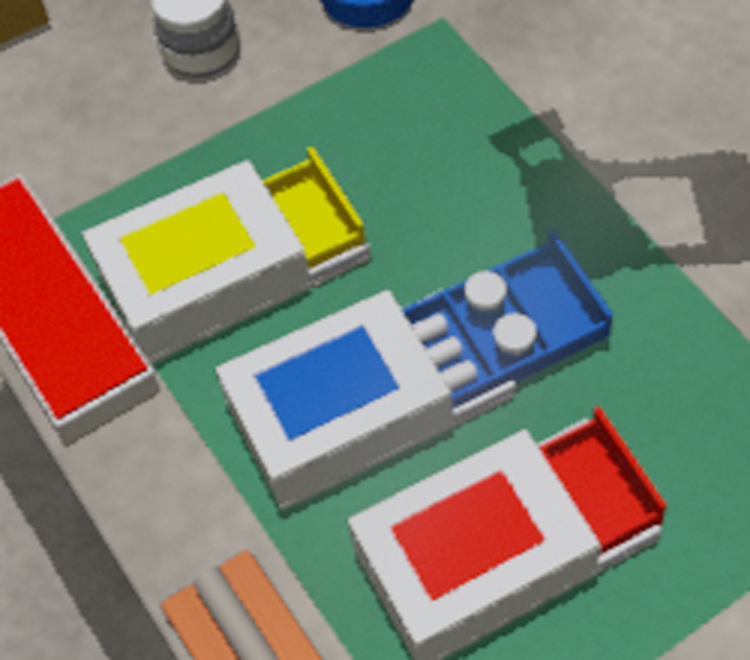

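View pics/top14.png

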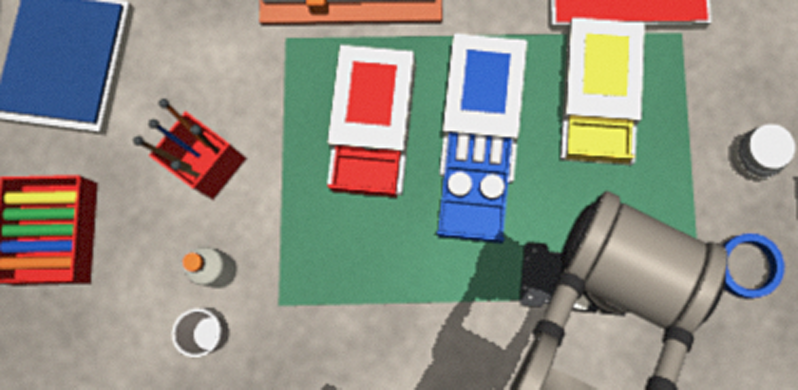

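View pics/sceneF.png

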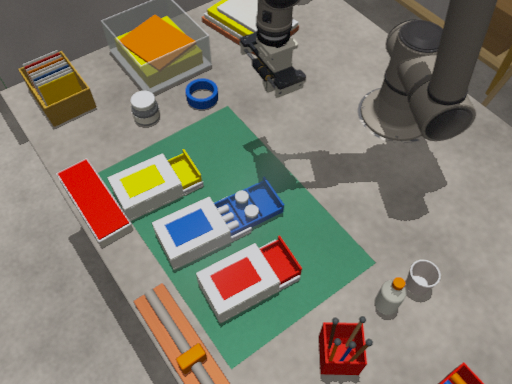

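```bash
python3 - <<'E'
from h import *
s=read_camera("scene")
for n,o,a,L in (('y',(.7119,-.1823),-5.27,[(314,151),(362,237)]),('b',(.688,.0094),-6.49,[(554,237),(610,324)])):
    a=np.radians(a)
    print(n,[round(float((ray(s,80+u/3,100+v/3,.05)[:2]-o)@[np.cos(a),np.sin(a)]),4) for u,v in L])
E
python3 -c "
from cell import hand_in,sensors
print(sensors.observe()['qvel'].round(3),hand_in())"
```

```text
y [-0.0923, -0.0857]
b [-0.1902, -0.1861]
the job is handed in; nothing more can be done
[ 0.018 -0.005 -0.002 -0.002 -0.    -0.003] None
```

I pushed the yellow tray home first, then hooked the blue tray behind its front lip and drew it out to its stop. I then backed the arm clear and handed in at about 13.3 s.

**Failed first push:** The first push at TCP z ≈ 0.056 passed over the yellow lip without moving the tray. The closed fingertips stand much less than the stated 25 mm ahead of the TCP. I saw this in the pictures, backed off and pushed again at z ≈ 0.031.

**Last checks:**
- **Yellow tray:** It met a hard stop at about 17 N. From the contact position the tray is home to within about 1 mm. The camera put the lip at −92 and −86 mm at its two ends, against −92 mm for home. I put the second reading down to pixel error.
- **Blue tray:** It met a hard stop at 10–12 N with no more travel. The camera put the lip at −190 and −186 mm, and the contact position put it at about −190 mm, against −192 mm for fully out. The readings differ by 2–6 mm, which I take as the error in measuring the housing's position.
- **Everything else:** Both blue pots are standing. By eye, the red tray and the loose items look the same as before. I could not see the red pot, which is under its hood.

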